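Put the model-making tools back in their homes

TASK

Clear up the studio bench: press the yellow multimeter fully home into the cutout of its black case, slip the tape roll over the post of the steel stand so that it lies flat on the base, lay the sanding block flat inside the white rectangle on the green mat, lined up with it, and stand the glue bottle inside the white ring on the blue pad. Keep the glue bottle upright all the while, and leave the mug and the little house model where they stand; finish with every tool let go and at rest.

Things in the scene. Friction and masses are not known exactly. Their poses are not given: they have to be found in the camera images.
- meter: Loose yellow digital multimeter lying on its back, a box 56 (x) x 110 (y) x 34 (z) mm with a grey-green display and a dial on top (flat, under 2 mm proud), 0.17 to 0.34 kg. Origin: centre of its underside; z up; y along its length towards the display. It can be gripped across its 56 mm width.
- roll: Loose tan roll of masking tape lying flat: a ring of 64 mm outer diameter, 42 mm hole, 25 mm high, about 60 g. Origin: centre of its underside; z along the ring's axis, up. It can be gripped across its outside.
- sander: Loose sanding block: aluminium sole 40 (x) x 100 (y) mm and 16 mm high, with a dark wooden grip 30 (x) x 84 (y) mm on it from 16 to 34 mm height, about 220 g. Origin: centre of its underside; y along its length, z up.
- glue: Loose glue bottle standing upright: white round body of 48 mm diameter with straight sides up to 66 mm, a green band, shoulders and a pointed red nozzle to 98 mm overall; 0.10 to 0.20 kg. Origin: centre of its underside; z up.
- case: Home of the meter: fixed black case, 96 (x) x 154 (y) mm, top 24 mm high, with a cutout 59 (x) x 113 (y) mm, edge bevelled 4 mm, orange floor 6 mm above the table. Sprung orange cheeks in its long sides hold the meter some 10 mm up until it is pushed down with 4 to 12 N; home, it rests on the floor, 16 mm proud of the case. Either way round fits. Origin: centre of its underside; z up.
- stand: Home of the tape roll: fixed steel stand, a round base of 84 mm diameter and 8 mm height with an upright post of 22 mm diameter in its centre, tapering near the top, tip 37 mm above the table. Origin: centre of its underside, under the post; z up.
- block_mat: Home of the sanding block: fixed green mat 85 (x) x 140 (y) mm, 4 mm thick, with a white rectangle outline 50 (x) x 110 (y) mm in its centre, long side along y. Either way round is right. Origin: centre of its underside; z up.
- glue_pad: Home of the glue bottle: fixed round blue pad of 90 mm diameter, 4 mm thick, with a white ring of 58 mm outer diameter in its centre. Origin: centre of its underside; z up.
- mug: Bystander, loose: blue mug, 76 mm diameter, 85 mm high, handle to its +y side reaching about 70 mm from its centre. Origin: centre of its underside. Leave it alone.
- model: Bystander, loose: small model of a house with a tree on a plywood base 85 x 85 mm, about 50 mm high. Origin: centre of its underside. Leave it alone.
Things that resemble listed ones, but are neither listed nor needed, are in the scene too. Of the things that look like the glue_pad, the smallest one is meant. Leave any pink or purple look-alike of the sander alone.

How it is judged:
By the outcome, as a careful person would: the job done as asked, in the order asked, and still so for the second after the job is handed in, with the robot touching nothing.
It also fails if it takes over 104 s, if anything falls off the work surface, if the arm or the gripper's body presses on something with over 40 N, if the wrist force passes 120 N, or if a joint passes its speed limit or range.

ROBOT

A 6-joint arm with a two-finger parallel gripper is mounted at the origin on the work surface. World frame = base frame: x ahead of the robot, y to its left, z up, the work surface at z = 0. Lengths are in m, angles in rad, forces in N, time in s.
With the tool pointing down it reaches from about 0.35 to 0.975 m from the base axis. Payload 4.9 kg.
Tool frame: the origin (TCP) lies on the centre line of the jaws, within the pads' length; the fingertips stand manip.tip_reach ahead of it and the grasp point (between the pads) is the TCP (manip.tip_reach is the distance from the TCP to the fingertips, in m); z points along the fingers, y is the line along which they close (so a half turn about z gives the same grasp; the last joint's range is limited). The gripper opens to 85 mm and grips with 20 to 120 N. Pads are 22 mm wide; open, the fingers measure 114 mm over their backs; the gripper's body (76 mm by 85 mm) begins 54 mm behind the grasp point. The pads swing forward as they close: fully open they stand 13 mm farther back than shut.
Start: joints at [1.137, 0.053, 1.613, -0, 1.476, -0.119], TCP at [0.194, 0.594, 0.226] pointing down, gripper open.
Joint ranges: [-3.01, 3.01], [-1.01, 2.22], [0.06, 2.58], [-1.02, 4.17], [0.09, 2.62], [-3.14, 3.14]. Speed limits (rad/s): [2.57, 2.57, 3.14, 3.14, 3.14, 3.14].

INTERFACE

Orientations are given as a unit quaternion [w, x, y, z].
In Python, from plant import manip gives the robot as it stands. The module is installed in compiled form; this text tells all that it offers.
- The arm moves only by the tool move_arm, never from a script. Its argument "rows" is a list of rows, each a list of 7 numbers: the shift along the tool's x, y, z in cm, then the turn, a rotation vector about the tool's x, y, z in degrees, then the opening, from -1 (shut) to 1 (fully open). In form: [[tx, ty, tz, ax, ay, az, jaw], ...]. A call has 1 to 20 rows; each row shifts and turns the commanded pose from where the row before left it, along the tool's axes as they then stand; what a row does not reach is not made up. A row lasts 1/12 s, in which the tool goes at most 41.7 mm and 7.16 degrees, less where a joint would pass 70% of its speed; a pose out of reach is approached as far as the arm can. A call is refused whole if a number of a shift passes 4.17 or a number of a turn 7.16, either way. A call with a gripper value outside its range is refused whole. The fingers move at their own pace and stop on an object; the grip force is fixed at half the most. Time passes only in rows, so rows that do not move let the fingers close. It gives the time, the measured TCP pose, the force, the opening and the grip force at its end, in the units of the state.
- manip.state(): the state, without advancing time (a new reading comes with each control period).
- manip.grab_frame(name): name is "scene" or "top" or "wrist"; returns a dict with "img" (480x640x3 uint8, blue, green, red), "mtx" (3x3 intrinsics, pixels), "R" (3x3) and "t" (3): a world point X has camera coordinates R X + t. Camera axes: x right, y down, z forward; pixel columns grow to the right and rows downward; lengths in m; the calibration is good to about 2 mm. A picture is of the moment at which its call begins. There is no depth.
- manip.job_done(): hands the job in; it is judged then, once.
The state is a dict: "time": time; "joint_pos": joint angles; "joint_vel": joint speeds; "joint_efforts": joint torques, N m; "tool_pos": TCP position; "tool_rot": TCP orientation; "contact_force": force on the tool from outside, world axes, zero at the start; "ft_torque": the same for the moment, N m; "gripper_width": opening from 0.0 (shut) to 1.0 (fully open); "grasp_force": force on a finger pad.
Only numpy, scipy, OpenCV 4.12 (cv2) and the standard library are available. Lean on these libraries where they do the work, as an engineer would, in place of code of your own. Each camera call takes 0.05 s, during which the arm holds its last target. There are 200 camera calls.

## Working session

There is one attempt and no reset: what is moved stays moved. The work goes in short steps, Python scripts to look and compute and a tool call to move; the robot and the scene stay as the last step left them, time stands still between calls to the robot, and variables do not carry over. Pictures are saved under pics/ and viewed, at most 14 in all, crops included, and the job is handed in when it is done.

Besides the shell and the picture viewer there is one more tool, called after "Call:" as a command line: name --pt "numbers of a row" for each row, then --argument value for the rest. move_arm: Moves the arm, as the interface text tells. Its arguments: {"type":"object","properties":{"rows":{"type":"array","items":{"type":"array","items":{"type":"number"}}}},"required":["rows"]}

```bash
mkdir -p pics; ls; python3 - <<'E'
from plant import manip
import cv2
print(manip.tip_reach, manip.state())
for n in ("top","scene"):
    f=manip.grab_frame(n); cv2.imwrite(f"pics/{n}0.png",f["img"])
    import numpy as np
    print(n,np.round(f["mtx"],1).tolist(),np.round(f["R"],4).tolist(),np.round(f["t"],4).tolist())
E
```

```text
pics
0.019 {'time': 0.0, 'joint_pos': array([ 1.13700761e+00,  5.33111661e-02,  1.61427028e+00, -2.94175845e-05,
        1.47602403e+00, -1.18965182e-01]), 'joint_vel': array([ 4.29661769e-04,  2.37490896e-03, -1.08823515e-03, -6.85745826e-05,
       -7.23774493e-05,  1.24725826e-03]), 'joint_efforts': array([ 1.46449594e-03, -3.93670249e+01, -3.70186293e+01,  7.36181300e-05,
        6.58624631e-03,  1.47062991e-05]), 'tool_pos': array([0.19325001, 0.59370904, 0.22440554]), 'tool_rot': array([-2.60534800e-04,  1.56761032e-01,  9.87636049e-01, -9.72210741e-04]), 'contact_force': array([-0.40519565, -0.14750735,  1.01821128]), 'ft_torque': array([-0.0149814 , -0.03080589,  0.01103911]), 'grasp_force': 0.0, 'gripper_width': 0.9979139812200899}
top [[559.0, 0.0, 322.6], [0.0, 559.0, 238.5], [0.0, 0.0, 1.0]] [[-0.0612, -0.9981, 0.0004], [-0.9754, 0.0597, -0.2124], [0.212, -0.0134, -0.9772]] [0.1146, 0.5577, 1.1976]
scene [[595.8, 0.0, 318.3], [0.0, 595.8, 241.8], [0.0, 0.0, 1.0]] [[-0.7723, 0.6352, 0.0133], [0.4529, 0.5651, -0.6897], [-0.4455, -0.5266, -0.724]] [0.3959, -0.2781, 1.7445]
```

View pics/top0.png

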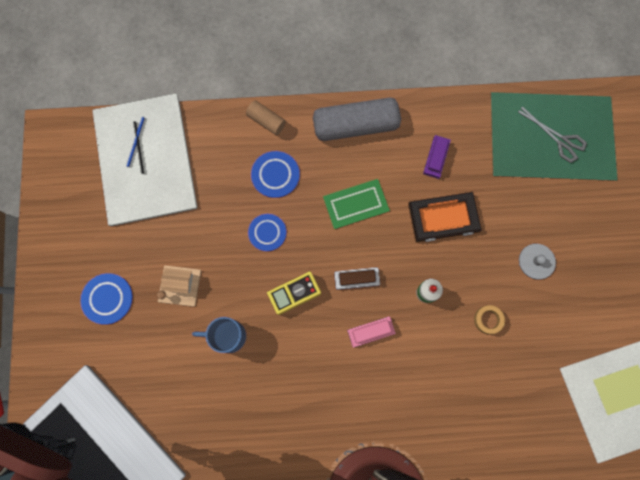

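View pics/scene0.png

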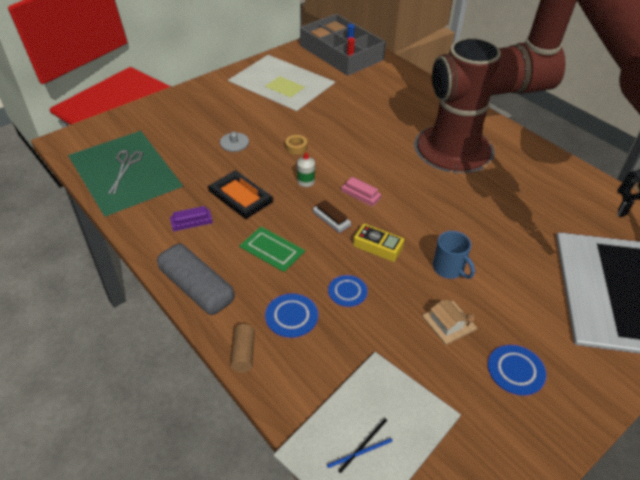

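The top view shows the meter (294,293), sander (357,278), glue (430,290), roll (490,320), case (445,217), stand (537,261), mat (357,204) and the smallest blue pad (267,233). The mug is at (225,335) and the house model at (180,286). The scene view agrees.

```bash
cat > h.py <<'E'
import numpy as np, cv2
from plant import manip
from scipy.spatial.transform import Rotation as Ro
def grab(n,save=None):
    f=manip.grab_frame(n)
    if save: cv2.imwrite(f"pics/{save}.png",f["img"])
    f["hsv"]=cv2.cvtColor(f["img"],cv2.COLOR_BGR2HSV); return f
def ray(f,px,z):
    px=np.atleast_2d(np.float64(px)); d=np.linalg.solve(f["mtx"],np.c_[px,np.ones(len(px))].T)
    d=f["R"].T@d; c=-f["R"].T@f["t"]
    return (c[:,None]+d*(z-c[2])/d[2]).T[:,:2]
def proj(f,X):
    p=f["mtx"]@(f["R"]@np.float64(X)+f["t"]); return p[:2]/p[2]
COL=dict(yellow=((22,110,90),(35,255,255)),orange=((3,170,120),(17,255,255)),tan=((14,90,70),(25,255,255)),
 blue=((105,150,60),(125,255,255)),green=((45,100,40),(80,255,255)),white=((0,0,150),(179,70,255)),dark=((0,0,0),(179,255,55)),red=((0,150,90),(4,255,255)))
def blob(f,col,near,r,close=0):
    """contour (px) of the colour blob in circle r around pixel near, biggest one"""
    m=cv2.inRange(f["hsv"],*[np.array(c,np.uint8) for c in (COL[col] if isinstance(col,str) else col)])
    g=np.zeros_like(m); cv2.circle(g,tuple(int(v) for v in near),int(r),255,-1); m&=g
    if close: m=cv2.morphologyEx(m,cv2.MORPH_CLOSE,np.ones((close,close),np.uint8))
    cs,_=cv2.findContours(m,cv2.RETR_EXTERNAL,cv2.CHAIN_APPROX_NONE)
    return max(cs,key=cv2.contourArea)[:,0,:] if cs else None
def rect(f,c,z):
    """min-area rect of contour on plane z: centre, (short,long) mm, yaw deg of the long axis"""
    P=ray(f,c,z)*1000; (cx,cy),(w,h),a=cv2.minAreaRect(P.astype(np.float32))
    if w>h: a+=90; w,h=h,w
    # a = angle of the width(short) axis; long = a+90
    return np.round([cx,cy,w,h,(a+90+90)%180-90],1)
def go(x,y,yaw=None):
    """shift in tool axes (cm) and turn (deg) to x,y (mm) with jaw line (tool y) along world angle yaw"""
    s=manip.state(); w,*v=s["tool_rot"]; R=Ro.from_quat([*v,w]).as_matrix()
    d=R.T@np.array([x/1000-s["tool_pos"][0],y/1000-s["tool_pos"][1],0])*100
    j=np.degrees(np.arctan2(R[1,1],R[0,1])); out=[np.round(d,2).tolist(),'z',round(s["tool_pos"][2]*1000,1),'jaw',round(j,1),'tilt',np.round(np.degrees([R[0,2],R[1,2]]),2).tolist()]
    if yaw is not None: out+=['turn z',round(-((yaw-j+90)%180-90),1)]
    print(*out)
E
python3 - <<'E'
from h import *
f=grab("top")
for n,col,p,r,z,cl in [("meter","yellow",(294,293),40,.034,9),("case","orange",(445,217),40,.006,5),("roll","tan",(490,320),24,.025,3),("mat","green",(357,204),40,.004,7),
 ("pad","blue",(267,233),23,.004,9),("bluebig","blue",(275,175),30,.004,9),("blue3","blue",(106,299),32,.004,9),("sanderwhite","white",(357,278),30,.016,9),("casedark","dark",(445,217),45,.024,9),("glue red","red",(430,290),15,.095,0),("meterpic","yellow",(294,293),40,.034,0)]:
    c=blob(f,col,p,r,cl); print(n,None if c is None else (len(c),rect(f,c,z)))
for n,p,z in [("stand",(537,261),.008),("glue",(433,290),.05),("sander",(357,278),.034),("mug",(225,335),.085),("model",(180,286),.03)]: print(n,ray(f,p,z)*1000)
w=grab("wrist"); print(np.round(w["mtx"],1),-w["R"].T@w["t"],w["R"])
go(0,0)
E
```

```text
meter (128, array([449.1, 152.4,  58.2, 110.6, -67.7]))
case (133, array([ 614.3, -211.9,   65.2,  110.3,  -84.6]))
roll (87, array([ 362.9, -282.4,   67.4,   68.6,  -50.3]))
mat (168, array([656.7,  -4.7,  84.4, 139.3, -75.2]))
pad (100, array([599.8, 210.6,  82.3,  82.8,  86.5]))
bluebig (128, array([742.2, 184.5, 111.2, 111.4,  -3.5]))
blue3 (140, array([464.7, 584.4, 110.3, 113.1,  86.5]))
sanderwhite (127, array([480.2,   7.2,  39.9, 103.9, -84. ]))
casedark (199, array([ 606.3, -207.3,   94.9,  152.6,  -84.5]))
glue red (15, array([ 433.2, -147.8,    8.6,   10.8,   86.5]))
meterpic (128, array([449.1, 152.4,  58.2, 110.6, -67.7]))
stand [[ 491.05102804 -414.56769432]]
glue [[ 433.85573638 -157.61254852]]
sander [[473.25043032   7.92860378]]
mug [[361.53690077 300.44608283]]
model [[480.0936982  408.70348391]]
[[386.    0.  320.8]
 [  0.  386.  237.2]
 [  0.    0.    1. ]] [0.12712308 0.61581912 0.37265617] [[ 0.30995096  0.95075096 -0.00173686]
 [ 0.91327609 -0.29722507  0.27853912]
 [ 0.26430509 -0.0879197  -0.96042331]]
[-0.01, -62.46, 0.08] z 224.8 jaw 72.0 tilt [-0.03, -0.07]
```

Call:
move_arm --pt "0 0 0 0 0 7.1 1" --pt "0 0 0 0 0 7.1 1" --pt "0 0 0 0 0 7.1 1" --pt "0 0 0 0 0 7.1 1" --pt "0 0 0 0 0 7.1 1" --pt "0 0 0 0 0 7.1 1" --pt "0 0 0 0 0 7.1 1" --pt "-2.5 0.3 0 0 0 0 1" --pt "-4 0.5 0 0 0 0 1" --pt "-4 0.6 0 0 0 0 1" --pt "-4 0.6 0 0 0 0 1" --pt "-4 0.6 0 0 0 0 1" --pt "-4 0.6 0 0 0 0 1" --pt "-4 0.6 0 0 0 0 1" --pt "-4 0.6 0 0 0 0 1" --pt "-4 0.6 0 0 0 0 1" --pt "-4 0.6 0 0 0 0 1" --pt "-4 0.6 0 0 0 0 1" --pt "-4 0.6 0 0 0 0 1" --pt "-2.5 0.3 0 0 0 0 1"

```text
time: 1.87
tool_pos: [0.446, 0.1647, 0.2256]
tool_rot: [0.001, 0.558, 0.83, -0.0]
contact_force: [0.3, 0.5, 0.3]
gripper_width: 0.997
grasp_force: 0.0
```

```bash
python3 - <<'E'
from h import *
w=grab("wrist","w1"); 
p=proj(w,[.449,.152,.034]); c=blob(w,"yellow",p,120,9); r=rect(w,c,.034); print("meter",p,r)
go(r[0],r[1],r[4]+90); print(manip.state()["time"],manip.state()["contact_force"])
for n,X in [("mat",(.657,-.005,.004)),("pad",(.6,.21,.004)),("sander",(.473,.008,.034)),("case",(.606,-.207,.024))]: print(n,proj(w,X))
E
```

```text
meter [317.57970191 220.50094722] [450.8 151.4  55.4 111.8 -67.4]
[-1.15, -0.09, 0.0] z 225.6 jaw 22.0 tilt [0.09, -0.19] turn z -0.6
1.9167 [ 1.1573843  -2.29891715  0.04760212]
mat [435.30607901 404.7091977 ]
pad [482.56453815 216.25219981]
sander [286.23097885 357.85187765]
case [326.97095388 532.22706194]
```

View pics/w1.png

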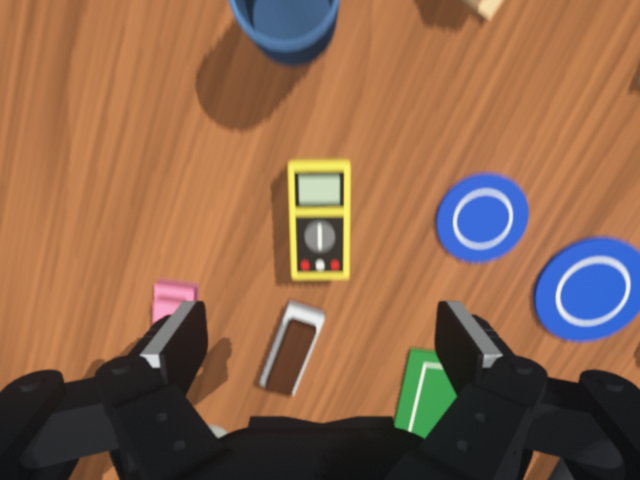

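The wrist view shows the meter at (320,220), the sander at (292,347), the small blue pad at (482,217) and the mug at (287,20). The top and wrist measurements agree to about 2 mm.

Call:
move_arm --pt "-1.1 -0.1 0.5 0 0 -0.6 1" --pt "0 0 2.5 0 0 0 1" --pt "0 0 3.5 0 0 0 1" --pt "0 0 3.5 0 0 0 1" --pt "0 0 3.5 0 0 0 1" --pt "0 0 2.5 0 0 0 1" --pt "0 0 1.6 0 0 0 1" --pt "0 0 1 0 0 0 1" --pt "0 0 0 0 0 0 1" --pt "0 0 0 0 0 0 1"

```text
time: 2.75
tool_pos: [0.4482, 0.1572, 0.0398]
tool_rot: [-0.0, 0.553, 0.833, -0.0]
contact_force: [0.1, 0.5, -0.6]
gripper_width: 1.0
grasp_force: 0.0
```

```bash
python3 - <<'E'
from h import *
w=grab("wrist","w2"); go(450.7,151.5,22.5); print(manip.tip_reach)
E
```

```text
[-0.6, -0.08, 0.0] z 40.9 jaw 22.9 tilt [0.11, 0.02] turn z 0.4
0.019
```

View pics/w2.png

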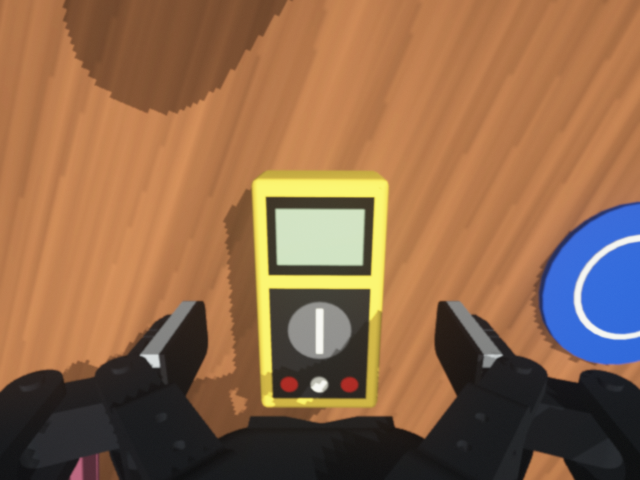

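The view shows the meter centred between the fingers (column 320), about 6 mm ahead of the grip line.

Call:
move_arm --pt "-0.6 -0.1 0.2 0 0 0 1" --pt "0 0 0 0 0 0 1" --pt "0 0 0 0 0 0 -1" --pt "0 0 0 0 0 0 -1" --pt "0 0 0 0 0 0 -1" --pt "0 0 0 0 0 0 -1" --pt "0 0 0 0 0 0 -1" --pt "0 0 0 0 0 0 -1" --pt "0 0 0 0 0 0 -1" --pt "0 0 0 0 0 0 -1"

```text
time: 3.63
tool_pos: [0.4495, 0.1513, 0.0376]
tool_rot: [-0.0, 0.553, 0.833, -0.0]
contact_force: [0.1, -0.3, -1.1]
gripper_width: -0.002
grasp_force: 0.0
```

```bash
python3 - <<'E'
from h import *
s=manip.state(); go(450.7,151.5,22.5); print(s["gripper_width"],s["grasp_force"],s["contact_force"])
E
```

```text
[-0.02, 0.12, -0.0] z 37.6 jaw 22.9 tilt [-0.0, -0.0] turn z 0.4
-0.0022411789144783333 0.0 [ 0.1399711  -0.33925838 -1.06671726]
```

```bash
python3 - <<'E'
from h import *
w=grab("wrist","w3"); 
E
```

```text
(no output)
```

View pics/w3.png

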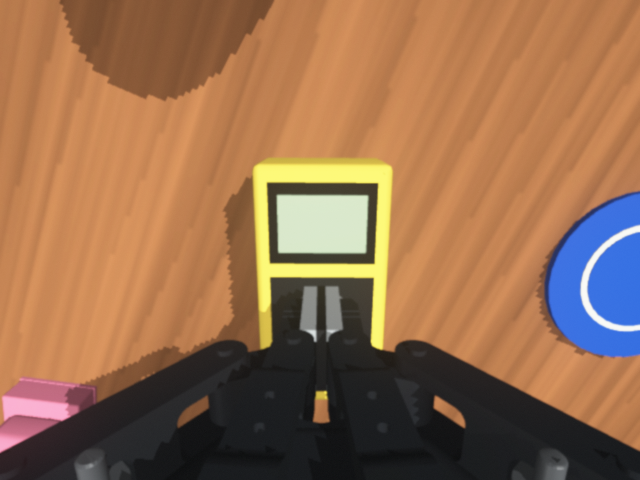

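The wrist view shows the shut fingertips at (322,288) over the meter's top. They missed the meter by passing above it, so I'll check the real fingertip height from the side.

```bash
python3 - <<'E'
from h import *
f=grab("scene"); s=manip.state(); t=s["tool_pos"]
print([np.round(proj(f,t+[0,0,d]),1) for d in (0,-.019,.05)], np.round(s["joint_pos"],4))
x,y=proj(f,t).astype(int)
c=f["img"][y-60:y+60,x-80:x+80]; cv2.imwrite("pics/s1.png",cv2.resize(c,None,fx=5,fy=5,interpolation=cv2.INTER_CUBIC))
print(x-80,y-60)
E
```

```text
[array([378.5, 235.6]), array([377.8, 241.1]), array([380.3, 220.8])] [ 0.1675 -0.1118  2.1081  0.      1.1452 -0.2316]
298 175
```

View pics/s1.png

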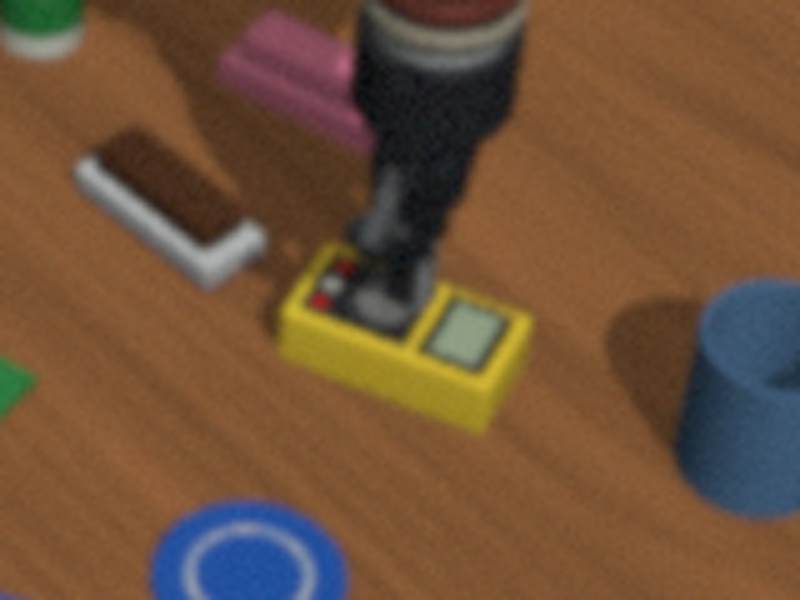

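The side view puts the shut fingertips at crop (405,305), level with the reported TCP rather than 19 mm beyond it. I'll probe the meter's top gently to calibrate.

Call:
move_arm --pt "0 0 0.2 0 0 0 -1" --pt "0 0 0.1 0 0 0 -1" --pt "0 0 0 0 0 0 -1"

```text
time: 3.98
tool_pos: [0.4492, 0.1512, 0.0342]
tool_rot: [-0.0, 0.553, 0.833, -0.0]
contact_force: [-0.1, 0.8, 0.7]
gripper_width: -0.002
grasp_force: 0.0
```

Call:
move_arm --pt "0 0 0.2 0 0 0 -1" --pt "0 0 0.1 0 0 0 -1" --pt "0 0 0 0 0 0 -1"

```text
time: 4.23
tool_pos: [0.4492, 0.1512, 0.0312]
tool_rot: [-0.0, 0.553, 0.833, -0.0]
contact_force: [0.5, -0.6, 0.1]
gripper_width: 0.0
grasp_force: 0.0
```

Call:
move_arm --pt "0 0 0.2 0 0 0 -1" --pt "0 0 0.1 0 0 0 -1" --pt "0 0 0 0 0 0 -1"

```text
time: 4.48
tool_pos: [0.4495, 0.1512, 0.0285]
tool_rot: [-0.0, 0.553, 0.833, -0.0]
contact_force: [0.4, 1.1, 1.1]
gripper_width: -0.001
grasp_force: 0.0
```

Call:
move_arm --pt "0 0 0.2 0 0 0 -1" --pt "0 0 0.1 0 0 0 -1" --pt "0 0 0 0 0 0 -1"

```text
time: 4.73
tool_pos: [0.4498, 0.1513, 0.0282]
tool_rot: [-0.001, 0.553, 0.833, -0.001]
contact_force: [-9.5, -1.9, 19.7]
gripper_width: -0.005
grasp_force: 9.5
```

Contact comes at a reported TCP z of 28.4 mm on a surface 34 to 36 mm high, so the shut tips really stand about 7 mm above the reported TCP. I'll use that offset from here on.

Call:
move_arm --pt "0 0 -1 0 0 0 -1" --pt "0 0 -2 0 0 0 1" --pt "0 0 0 0 0 0 1" --pt "0 0 0 0 0 0 1" --pt "0 0 0 0 0 0 1" --pt "0 0 0 0 0 0 1" --pt "0 0 0 0 0 0 1" --pt "0 0 2 0 0 0 1" --pt "0 0 1.5 0 0 0 1" --pt "0 0 1.2 0 0 0 1" --pt "0 0 0 0 0 0 1" --pt "0 0 0 0 0 0 -1" --pt "0 0 0 0 0 0 -1" --pt "0 0 0 0 0 0 -1" --pt "0 0 0 0 0 0 -1" --pt "0 0 0 0 0 0 -1" --pt "0 0 0 0 0 0 -1"

```text
time: 6.15
tool_pos: [0.4506, 0.1514, 0.0098]
tool_rot: [0.001, 0.553, 0.833, 0.001]
contact_force: [0.3, -0.1, 4.5]
gripper_width: 0.644
grasp_force: 66.6
```

```bash
python3 - <<'E'
from h import *
s=manip.state(); go(450.7,151.5,22.5); print(s["gripper_width"],s["grasp_force"],s["contact_force"])
E
```

```text
[0.0, 0.01, 0.0] z 9.8 jaw 22.9 tilt [0.13, 0.02] turn z 0.4
0.6435406138920576 66.64908170700073 [ 0.33019593 -0.08069766  4.52362326]
```

Call:
move_arm --pt "0 0 -2 0 0 0 -1" --pt "0 0 -4 0 0 0 -1" --pt "0 0 -4 0 0 5.8 -1" --pt "0 0 -4 0 0 5.8 -1" --pt "0 0 -4 0 0 5.8 -1" --pt "0 0 -4 0 0 0 -1" --pt "0 0 -4 0 0 0 -1" --pt "-2 0.5 -3 0 0 0 -1" --pt "-3.8 0.9 0 0 0 0 -1" --pt "-4 0.9 0 0 0 0 -1" --pt "-4 0.9 0 0 0 0 -1" --pt "-4 0.9 0 0 0 0 -1" --pt "-4 0.9 0 0 0 0 -1" --pt "-4 0.9 0 0 0 0 -1" --pt "-4 0.9 0 0 0 0 -1" --pt "-4 0.9 0 0 0 0 -1" --pt "-4 0.9 0 0 0 0 -1" --pt "-4 0.9 0 0 0 0 -1" --pt "-3.6 0.9 0 0 0 0 -1" --pt "-2 0.5 0 0 0 0 -1"

```text
time: 7.82
tool_pos: [0.6028, -0.3139, 0.296]
tool_rot: [-0.001, 0.674, 0.739, -0.001]
contact_force: [-0.3, 1.0, -3.5]
gripper_width: 0.636
grasp_force: 65.8
```

Call:
move_arm --pt "0 0 0 0 0 0 -1" --pt "0 0 0 0 0 0 -1" --pt "0 0 0 0 0 0 -1"

```text
time: 8.07
tool_pos: [0.6027, -0.3094, 0.2973]
tool_rot: [-0.001, 0.673, 0.74, 0.0]
contact_force: [0.1, 0.1, -2.6]
gripper_width: 0.642
grasp_force: 65.8
```

```bash
python3 - <<'E'
from h import *
w=grab("wrist","w4"); go(606,-207,5.5); p=proj(w,[.606,-.207,.024]); print(p)
c=blob(w,"dark",p,150,9); print("dark",rect(w,c,.024))
c=blob(w,"orange",p,100,9); print("orange",rect(w,c,.006))
E
```

```text
[10.13, 1.3, 0.01] z 297.9 jaw 5.5 tilt [-0.06, 0.06] turn z 0.0
[333.07670532  94.01299333]
dark [ 603.2 -156.3    9.9   62.4    5.4]
orange [ 610.9 -209.8   68.6  112.2  -84.5]
```

View pics/w4.png

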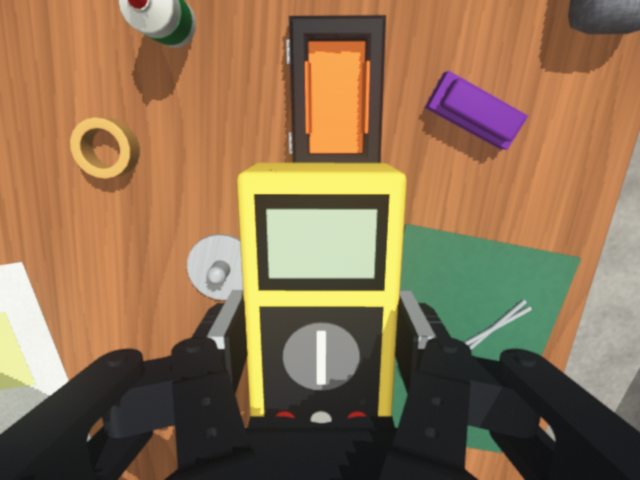

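The wrist view shows the case outline at columns 290 to 384 and rows 16 to 162, with no outer walls visible. The stand is at (217,268), the roll at (104,148) and the glue at (160,15).

```bash
python3 - <<'E'
from h import *
f=dict(manip.grab_frame("wrist")); f["hsv"]=cv2.cvtColor(f["img"],cv2.COLOR_BGR2HSV)
V=f["hsv"][...,2]; print(V[90,285:310],V[10:22,336],V[155:168,300])
m=(V<85).astype(np.uint8)*255; g=np.zeros_like(m); g[4:161,280:395]=255; m&=g
m|=cv2.inRange(f["hsv"],*[np.array(c,np.uint8) for c in COL["orange"]])&g
m=cv2.morphologyEx(m,cv2.MORPH_CLOSE,np.ones((9,9),np.uint8)); m=cv2.morphologyEx(m,cv2.MORPH_OPEN,np.ones((13,13),np.uint8))
cs,_=cv2.findContours(m,cv2.RETR_EXTERNAL,cv2.CHAIN_APPROX_NONE); c=max(cs,key=cv2.contourArea)[:,0]
print(c.min(0),c.max(0),rect(f,c,.024))
P=ray(f,c,.024)*1000; a=np.radians(-84.5); u=np.array([np.cos(a),np.sin(a)]); v=np.array([-u[1],u[0]])
q=P@v; l=P@u; print("width",q.min(),q.max(),np.percentile(q,[10,90]),"long",l.min(),l.max())
# far (+y) edge is l.min: centre 77 mm along u
e=l.min(); print("centre from far edge",u*(e+77)+v*(q.min()+q.max())/2)
s=manip.state(); print(s["tool_pos"])
# held meter top display: yellow top
c=blob(f,"yellow",(320,290),200,15); x=c[c[:,1]<260]; print("meter cols",x.min(0),x.max(0))
E
```

```text
[143 128 123 121 113  89  66  58  60  70  74  78  78  79  79  80  80  81
  90 149 229 243 235 207 186] [176 177 177 176 172 146  92  58  59  68  72  74] [ 83  82  81  83  80  82  93 133 182 205 211 212 214]
[289  17] [383 160] [ 608.8 -204.5   93.8  137.5  -84.5]
width 539.5380168194478 633.3374092053995 [540.06002984 632.91859347] long 193.16714640283996 330.64067913878614
centre from far edge [ 609.63224356 -212.71578654]
[ 0.60291808 -0.3089208   0.29832593]
meter cols [237 162] [406 259]
```

```bash
python3 - <<'E'
from h import *
f=grab("wrist"); s=manip.state(); z=s["tool_pos"][2]+.0242
h=f["hsv"]; print(h[160:186:2,320].tolist())
w_,*v=s["tool_rot"]; R=Ro.from_quat([*v,w_]).as_matrix()
for px in [(320,178),(320,176),(320,180),(250,190),(395,190)]:
    P=np.r_[ray(f,px,z)[0],z]; print(px,np.round(R.T@(P-s["tool_pos"])*1000,1))
go(609.7,-211,5.5)
E
```

```text
[[15, 78, 85], [22, 138, 135], [24, 168, 206], [24, 168, 213], [24, 168, 216], [24, 167, 223], [26, 159, 241], [28, 144, 251], [29, 140, 251], [29, 139, 251], [29, 138, 251], [29, 137, 251], [29, 137, 251]]
(320, 178) [ 54.3   0.7 -24.2]
(320, 176) [ 55.    0.7 -24.2]
(320, 180) [ 53.7   0.7 -24.2]
(250, 190) [ 50.5 -21.8 -24.2]
(395, 190) [ 50.5  24.8 -24.2]
[9.68, 1.61, 0.0] z 298.6 jaw 5.5 tilt [-0.01, 0.02] turn z 0.0
```

Call:
move_arm --pt "2.4 0.4 0 0 0 0 -1" --pt "2.8 0.4 1 0 0 0 -1" --pt "2.4 0.4 2.5 0 0 0 -1" --pt "2 0.4 3.5 0 0 0 -1" --pt "0 0 3.8 0 0 0 -1" --pt "0 0 3.8 0 0 0 -1" --pt "0 0 3.8 0 0 0 -1" --pt "0 0 3 0 0 0 -1" --pt "0 0 2 0 0 0 -1" --pt "0 0 1 0 0 0 -1" --pt "0 0 0 0 0 0 -1" --pt "0 0 0 0 0 0 -1"

```text
time: 9.22
tool_pos: [0.6104, -0.2129, 0.0556]
tool_rot: [0.0, 0.672, 0.74, 0.0]
contact_force: [0.7, -0.3, -2.5]
gripper_width: 0.637
grasp_force: 65.7
```

```bash
python3 - <<'E'
from h import *
s=manip.state(); go(609.7,-211.5,5.5); print(s["contact_force"])
E
```

```text
[0.14, -0.06, -0.0] z 55.6 jaw 5.5 tilt [0.05, -0.02] turn z 0.0
[ 0.73591093 -0.3218643  -2.54437449]
```

Call:
move_arm --pt "0.1 0 1 0 0 0 -1" --pt "0 0 0.8 0 0 0 -1" --pt "0 0 0.5 0 0 0 -1" --pt "0 0 0.3 0 0 0 -1" --pt "0 0 0.2 0 0 0 -1" --pt "0 0 0 0 0 0 -1"

```text
time: 9.72
tool_pos: [0.6093, -0.2121, 0.026]
tool_rot: [-0.001, 0.673, 0.74, -0.0]
contact_force: [-1.2, 0.1, -3.9]
gripper_width: 0.639
grasp_force: 65.8
```

Call:
move_arm --pt "0 0 0.2 0 0 0 -1" --pt "0 0 0.2 0 0 0 -1" --pt "0 0 0.2 0 0 0 -1" --pt "0 0 0 0 0 0 -1"

```text
time: 10.05
tool_pos: [0.6102, -0.2126, 0.0213]
tool_rot: [0.001, 0.672, 0.74, -0.0]
contact_force: [-3.6, -0.5, 1.3]
gripper_width: 0.639
grasp_force: 66.5
```

Call:
move_arm --pt "0 0 0.2 0 0 0 -1" --pt "0 0 0.1 0 0 0 -1" --pt "0 0 0 0 0 0 -1"

```text
time: 10.3
tool_pos: [0.6099, -0.2125, 0.0174]
tool_rot: [0.0, 0.673, 0.74, -0.0]
contact_force: [-1.6, -1.3, 1.2]
gripper_width: 0.639
grasp_force: 66.3
```

Call:
move_arm --pt "0 0 0.1 0 0 0 -1" --pt "0 0 0.1 0 0 0 -1" --pt "0 0 0.1 0 0 0 -1" --pt "0 0 0 0 0 0 -1"

```text
time: 10.63
tool_pos: [0.61, -0.2123, 0.0158]
tool_rot: [-0.0, 0.673, 0.74, -0.0]
contact_force: [-5.5, -0.1, 8.7]
gripper_width: 0.635
grasp_force: 67.0
```

Call:
move_arm --pt "0 0 -0.1 0 0 0 1" --pt "0 0 0 0 0 0 1" --pt "0 0 0 0 0 0 1" --pt "0 0 0 0 0 0 1" --pt "0 0 0 0 0 0 1" --pt "0 0 -1.5 0 0 0 1" --pt "0 0 -2.5 0 0 0 1" --pt "0 0 -1 0 0 0 -1" --pt "0 0 0 0 0 0 -1" --pt "0 0 0 0 0 0 -1" --pt "0 0 0 0 0 0 -1" --pt "0 0 0 0 0 0 -1" --pt "0 0 0 0 0 0 -1" --pt "0 0 1.2 0 0 0 -1" --pt "0 0 1 0 0 0 -1" --pt "0 0 0.4 0 0 0 -1" --pt "0 0 0 0 0 0 -1"

```text
time: 12.05
tool_pos: [0.608, -0.2113, 0.0365]
tool_rot: [-0.002, 0.673, 0.74, -0.001]
contact_force: [0.1, 0.6, -0.1]
gripper_width: -0.0
grasp_force: 0.0
```

Call:
move_arm --pt "0 0 0.2 0 0 0 -1" --pt "0 0 0.2 0 0 0 -1" --pt "0 0 0 0 0 0 -1"

```text
time: 12.3
tool_pos: [0.6099, -0.2122, 0.0355]
tool_rot: [-0.0, 0.673, 0.74, 0.0]
contact_force: [-1.0, -0.3, -0.5]
gripper_width: 0.003
grasp_force: 0.0
```

Call:
move_arm --pt "0 0 0.1 0 0 0 -1" --pt "0 0 0.1 0 0 0 -1" --pt "0 0 0 0 0 0 -1"

```text
time: 12.55
tool_pos: [0.6103, -0.2124, 0.0344]
tool_rot: [0.001, 0.673, 0.74, 0.0]
contact_force: [0.0, -0.1, 3.1]
gripper_width: -0.002
grasp_force: 1.4
```

Call:
move_arm --pt "0 0 0.1 0 0 0 -1" --pt "0 0 0 0 0 0 -1"

```text
time: 12.72
tool_pos: [0.6103, -0.2123, 0.0344]
tool_rot: [0.0, 0.673, 0.74, 0.0]
contact_force: [-3.5, 2.1, 7.0]
gripper_width: -0.004
grasp_force: 3.8
```

Call:
move_arm --pt "0 0 0.2 0 0 0 -1" --pt "0 0 0 0 0 0 -1" --pt "0 0 -0.5 0 0 0 -1" --pt "0 0 -2.5 0 0 0 -1" --pt "0 0 -3.8 0 0 0 1" --pt "0 0 -3.8 0 0 0 1" --pt "0 0 -3.8 0 0 0 1" --pt "-0.3 -2 -3.2 0 0 0 1" --pt "-0.3 -3.8 -1.5 0 0 0 1" --pt "-0.4 -4 0 0 0 0 1" --pt "-0.4 -4 0 0 0 0 1" --pt "-0.4 -4 0 0 0 0 1" --pt "-0.4 -3.8 0 0 0 0 1" --pt "-0.4 -2.5 0 0 0 0 1" --pt "-0.4 -1 0 0 0 0 1" --pt "0 0 0 0 0 0 1" --pt "0 0 0 0 0 0 1"

```text
time: 14.13
tool_pos: [0.3633, -0.2662, 0.2218]
tool_rot: [0.001, 0.673, 0.74, 0.0]
contact_force: [-1.1, 0.4, -0.8]
gripper_width: 0.999
grasp_force: 0.0
```

```bash
python3 - <<'E'
from h import *
w=grab("wrist","w5"); p=proj(w,[.363,-.282,.025]); print(p,proj(w,[.491,-.414,.008]),proj(w,[.61,-.212,.03]))
c=blob(w,"tan",p,70,3); r=rect(w,c,.025); print("roll",r, cv2.minEnclosingCircle(ray(w,c,.025).astype(np.float32)*1000))
go(r[0],r[1],5.5)
E
```

```text
[317.6024339  222.58355135] [425.89965544 349.23802189] [606.12099128 172.29798684]
roll [ 363.9 -282.7   63.9   67.3  -84.6] ((364.2977600097656, -282.7255554199219), 33.98538589477539)
[-1.67, -0.14, 0.0] z 221.8 jaw 5.5 tilt [0.05, 0.0] turn z -0.0
```

View pics/w5.png

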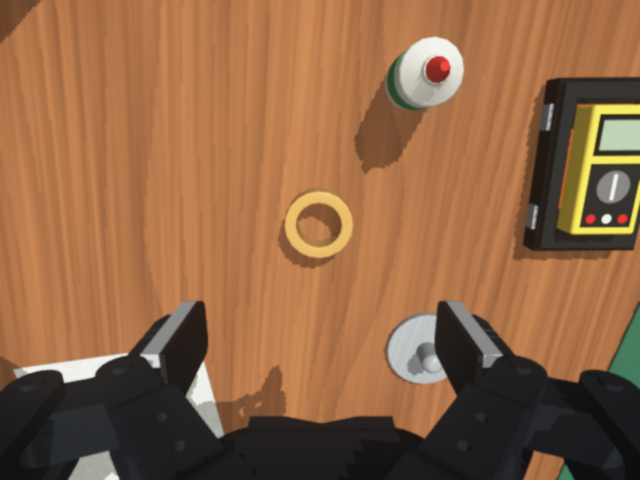

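The meter is seated in the case. The roll is at (319,224), the stand at (420,348) and the glue at (425,73).

Call:
move_arm --pt "-0.9 -0.1 0.5 0 0 0 1" --pt "-0.9 0 2.5 0 0 0 1" --pt "0 0 3.8 0 0 0 1" --pt "0 0 3.8 0 0 0 1" --pt "0 0 3.8 0 0 0 1" --pt "0 0 3.4 0 0 0 1" --pt "0 0 2.5 0 0 0 1" --pt "0 0 1.5 0 0 0 1" --pt "0 0 0.7 0 0 0 1" --pt "0 0 0.2 0 0 0 1" --pt "0 0 0 0 0 0 1" --pt "0 0 0 0 0 0 -1" --pt "0 0 0 0 0 0 -1" --pt "0 0 0 0 0 0 -1" --pt "0 0 0 0 0 0 -1" --pt "0 0 0 0 0 0 -1"

```text
time: 15.52
tool_pos: [0.3649, -0.2853, -0.0035]
tool_rot: [0.002, 0.673, 0.74, -0.0]
contact_force: [0.6, 0.1, 6.0]
gripper_width: 0.713
grasp_force: 66.8
```

```bash
python3 - <<'E'
from h import *
f=grab("top")
g=((0,0,95),(179,60,255)); c=blob(f,g,proj(f,[.491,-.414,.008]),24,5); print(len(c),cv2.minEnclosingCircle(ray(f,c,.008).astype(np.float32)*1000),rect(f,c,.008))
go(491,-414,5.5)
E
python3 - <<'E'
import sys; sys.path.insert(0,'.')
from h import *
# w5 image with the pose of that moment: camera = tool-fixed, shift by TCP difference (same orientation)
f=manip.grab_frame("wrist"); s=manip.state(); C=-f["R"].T@f["t"]+np.array([.3633,-.2662,.2218])-s["tool_pos"]; f["t"]=-f["R"]@C
im=cv2.imread("pics/w5.png"); f["hsv"]=cv2.cvtColor(im,cv2.COLOR_BGR2HSV)
print("check roll",ray(f,(319,224),.025)*1000,"post",ray(f,(428,346),.037)*1000)
c=blob(f,((0,0,110),(179,60,255)),(408,348),28,3); print(rect(f,c,.008), "left edge",ray(f,(386,348),.008)*1000,"top",ray(f,(420,313),.008)*1000,"bottom",ray(f,(418,384),.008)*1000)
E
```

```text
114 ((485.9075927734375, -408.4107971191406), 50.30723190307617) [ 490.5 -414.5   83.5   83.5   82.2]
[-14.01, 11.33, 0.07] z -3.5 jaw 5.5 tilt [0.16, -0.17] turn z -0.0
check roll [[ 364.72190959 -283.75573158]] post [[ 482.33446323 -393.42583161]]
[ 475.1 -415.3   51.1   68.   -76.7] left edge [[ 449.02235205 -417.28234763]] top [[ 478.25416078 -373.04286097]] bottom [[ 490.49844928 -458.6635675 ]]
```

Call:
move_arm --pt "0 0 -1.5 0 0 0 -1" --pt "0 0 -3.5 0 0 0 -1" --pt "0 0 -3.5 0 0 0 -1" --pt "-1.5 1.3 -1.5 0 0 0 -1" --pt "-3 2.4 0 0 0 0 -1" --pt "-3 2.4 0 0 0 0 -1" --pt "-3 2.4 0 0 0 0 -1" --pt "-2.2 1.8 0 0 0 0 -1" --pt "-1.3 1 0 0 0 0 -1" --pt "0 0 0 0 0 0 -1" --pt "0 0 0 0 0 0 -1"

```text
time: 16.53
tool_pos: [0.4892, -0.4125, 0.0942]
tool_rot: [-0.001, 0.673, 0.74, 0.0]
contact_force: [-1.5, 1.5, -0.8]
gripper_width: 0.712
grasp_force: 66.0
```

```bash
python3 - <<'E'
from h import *
w=grab("wrist","w6"); go(490.5,-415,5.5); print(manip.state()["contact_force"])
E
```

```text
[-0.33, 0.15, -0.0] z 94.0 jaw 5.5 tilt [-0.07, 0.07] turn z -0.0
[-0.16243148 -0.28916594  0.01794885]
```

View pics/w6.png

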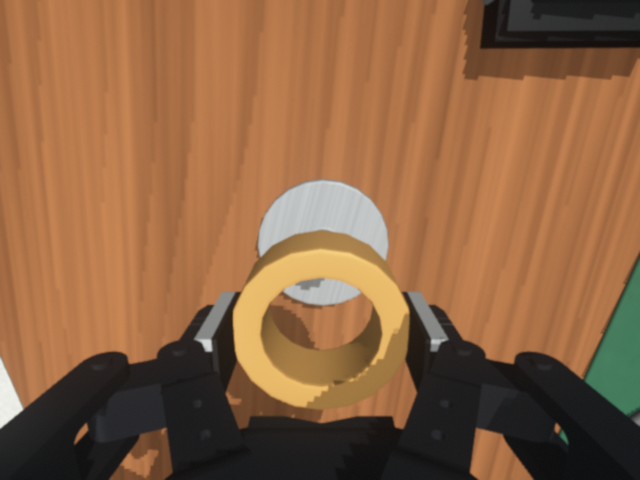

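The roll is held level. The stand's base is centred at about (323,243), in line with the measured position.

Call:
move_arm --pt "-0.3 0.1 1 0 0 0 -1" --pt "0 0 2 0 0 0 -1" --pt "0 0 1.7 0 0 0 -1" --pt "0 0 1 0 0 0 -1" --pt "0 0 1 0 0 0 -1" --pt "0 0 1 0 0 0 -1" --pt "0 0 0.7 0 0 0 -1" --pt "0 0 0.3 0 0 0 -1" --pt "0 0 0 0 0 0 -1"

```text
time: 17.33
tool_pos: [0.4903, -0.4151, 0.0069]
tool_rot: [-0.001, 0.673, 0.74, 0.0]
contact_force: [-0.6, 0.1, -0.5]
gripper_width: 0.711
grasp_force: 66.0
```

Call:
move_arm --pt "0 0 0.2 0 0 0 -1" --pt "0 0 0 0 0 0 -1" --pt "0 0 0 0 0 0 1" --pt "0 0 0 0 0 0 1" --pt "0 0 0 0 0 0 1" --pt "0 0 0 0 0 0 1" --pt "0 0 -1 0 0 0 1" --pt "0 0 -2 0 0 0 1" --pt "0 0 -3.8 0 0 0 1" --pt "0 0 -3.8 0 0 0 1" --pt "0 0 -3.8 0 0 0 1" --pt "0 0 -3.8 0 0 0 1" --pt "0 0 -3 0 0 0 1" --pt "0 0 -0.8 0 0 0 1" --pt "0 0 0 0 0 0 1"

```text
time: 18.58
tool_pos: [0.4921, -0.4169, 0.231]
tool_rot: [0.004, 0.673, 0.74, -0.0]
contact_force: [0.1, 0.3, -0.5]
gripper_width: 1.003
grasp_force: 0.0
```

```bash
python3 - <<'E'
from h import *
w=grab("wrist","w7"); p=proj(w,[.4905,-.415,.033]); print(p)
c=blob(w,"tan",p,80,3); print(rect(w,c,.033)); 
h=blob(w,((0,0,110),(179,60,255)),p,60,3); print(cv2.minEnclosingCircle(c.astype(np.float32)),h is not None and rect(w,h,.008))
go(473,8,6)
x,y=p.astype(int); cv2.imwrite("pics/w7c.png",cv2.resize(w["img"][y-70:y+70,x-90:x+90],None,fx=3,fy=3))
E
```

```text
[317.14409053 201.9987832 ]
[ 491.  -414.2   61.9   63.    51.8]
((318.2407531738281, 200.0), 35.11027526855469) [ 491.2 -414.4   81.9   82.4  -84.6]
[42.36, 2.24, -0.1] z 227.4 jaw 5.5 tilt [0.12, -0.13] turn z -0.5
```

View pics/w7c.png

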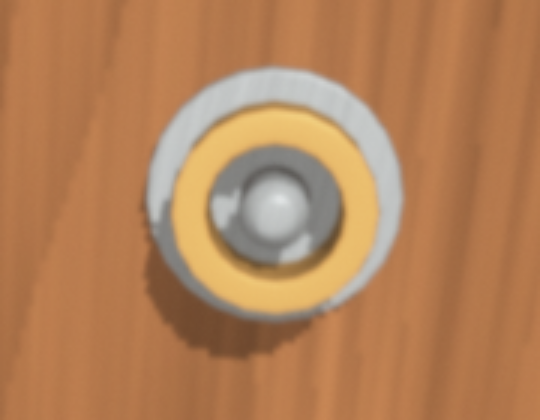

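The roll lies flat and centred around the post. Next is the sander.

Call:
move_arm --pt "2 0.1 0 0 0 -0.5 1" --pt "4 0.2 0 0 0 0 1" --pt "4 0.2 0 0 0 0 1" --pt "4 0.2 0 0 0 0 1" --pt "4 0.2 0 0 0 0 1" --pt "4 0.2 0 0 0 0 1" --pt "4 0.2 0 0 0 0 1" --pt "4 0.2 0 0 0 0 1" --pt "4 0.2 0 0 0 0 1" --pt "4 0.2 0 0 0 0 1" --pt "3 0.2 0 0 0 0 1" --pt "1 0 0 0 0 0 1" --pt "0 0 0 0 0 0 1" --pt "0 0 0 0 0 0 1"

```text
time: 19.8
tool_pos: [0.4673, 0.0043, 0.2238]
tool_rot: [-0.001, 0.669, 0.743, -0.001]
contact_force: [-0.1, -1.1, -0.2]
gripper_width: 1.003
grasp_force: 0.0
```

```bash
python3 - <<'E'
from h import *
w=grab("wrist","w8"); p=proj(w,[.473,.008,.034]); print(p)
D=((0,0,0),(179,255,80)); c=blob(w,((0,60,0),(179,255,105)),p,60,5); print("grip",rect(w,c,.034))
c=blob(w,((0,0,140),(179,60,255)),p,75,15); print("sole",rect(w,c,.016))
q=proj(w,[.657,-.005,.004]); print(q); c=blob(w,"green",q,110,9); print("mat",rect(w,c,.004)); c=blob(w,((0,0,150),(179,80,255)),q,70,5); print("white",rect(w,c,.004))
go(473,8,6)
E
```

```text
[327.23450613 204.06721899]
grip [476.2   7.5  28.   82.  -87.9]
sole [476.5   7.1  40.5 100.4 -87.9]
[511.06958146 230.31590875]
mat [656.6  -5.2  85.5 140.  -75. ]
white [656.9  -5.5  50.8 111.8 -75.1]
[0.38, 0.58, -0.0] z 224.2 jaw 5.9 tilt [-0.14, -0.02] turn z -0.1
```

View pics/w8.png

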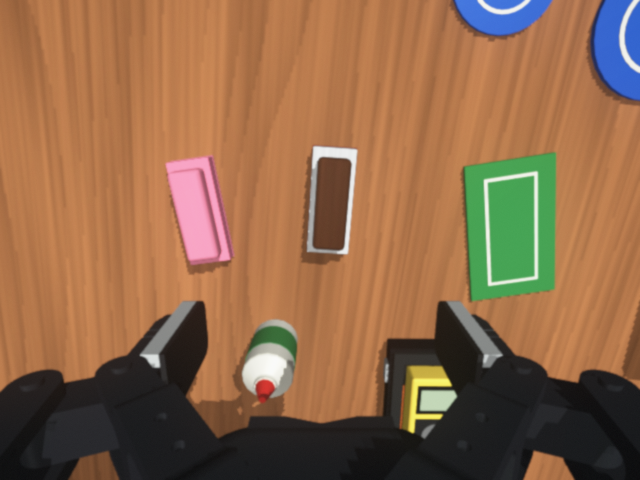

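The wrist view shows the sander at (332,201), the mat's rectangle at (511,230) and the pink look-alike at (198,212). The measured sizes match the given ones to about 2 mm.

Call:
move_arm --pt "0 0 0 0 0 3.8 1" --pt "0.2 0.9 1 0 0 0 1" --pt "0 0 3 0 0 0 1" --pt "0 0 3.8 0 0 0 1" --pt "0 0 3.8 0 0 0 1" --pt "0 0 3.8 0 0 0 1" --pt "0 0 3 0 0 0 1" --pt "0 0 1.5 0 0 0 1" --pt "0 0 0.8 0 0 0 1" --pt "0 0 0.4 0 0 0 1" --pt "0 0 0 0 0 0 1"

```text
time: 20.77
tool_pos: [0.477, 0.0058, 0.0143]
tool_rot: [-0.0, 0.694, 0.72, -0.0]
contact_force: [0.2, -0.3, -0.3]
gripper_width: 1.002
grasp_force: 0.0
```

```bash
python3 - <<'E'
from h import *
go(476.3,7.3,2.1)
E
```

```text
[0.15, -0.07, 0.0] z 14.3 jaw 2.1 tilt [-0.04, -0.0] turn z -0.0
```

Call:
move_arm --pt "0.1 -0.1 0.4 0 0 0 1" --pt "0 0 0 0 0 0 1" --pt "0 0 0 0 0 0 -1" --pt "0 0 0 0 0 0 -1" --pt "0 0 0 0 0 0 -1" --pt "0 0 0 0 0 0 -1" --pt "0 0 0 0 0 0 -1" --pt "0 0 0 0 0 0 -1" --pt "0 0 0 0 0 0 -1" --pt "0 0 0 0 0 0 -1"

```text
time: 21.6
tool_pos: [0.4766, 0.0078, 0.0112]
tool_rot: [0.0, 0.694, 0.72, 0.0]
contact_force: [-0.3, 0.2, 3.9]
gripper_width: 0.335
grasp_force: 61.2
```

```bash
python3 - <<'E'
from h import *
go(656.8,-5.4,14.95)
E
```

```text
[-2.0, 17.96, 0.02] z 11.2 jaw 2.2 tilt [0.07, -0.01] turn z -12.8
```

Call:
move_arm --pt "0 0 -1.5 0 0 0 -1" --pt "0 0 -3.5 0 0 0 -1" --pt "0 0 -3 0 0 0 -1" --pt "-0.2 2 0 0 0 0 -1" --pt "-0.4 3.5 0 0 0 0 -1" --pt "-0.4 3.7 0 0 0 0 -1" --pt "-0.4 3.7 0 0 0 0 -1" --pt "-0.4 3 0 0 0 0 -1" --pt "-0.2 2 0 0 0 -6.4 -1" --pt "0 0 0 0 0 -6.4 -1" --pt "0 0 2 0 0 0 -1" --pt "0 0 2 0 0 0 -1" --pt "0 0 0 0 0 0 -1" --pt "0 0 0 0 0 0 -1"

```text
time: 22.77
tool_pos: [0.6531, -0.0051, 0.0476]
tool_rot: [-0.003, 0.609, 0.793, -0.002]
contact_force: [-0.1, -0.0, -1.8]
gripper_width: 0.337
grasp_force: 60.4
```

```bash
python3 - <<'E'
from h import *
w=grab("wrist"); go(656.8,-5.4,14.95)
q=proj(w,[.657,-.005,.004]); print(q); c=blob(w,"green",q,300,3); print("mat",rect(w,c,.004),c.min(0),c.max(0))
E
```

```text
[-0.06, 0.21, -0.0] z 49.6 jaw 15.0 tilt [-0.14, 0.02] turn z 0.0
[326.6195667  265.70884089]
mat [652.7  12.8  84.9 102.4 -75.1] [241 129] [416 322]
```

Call:
move_arm --pt "0 0.2 1 0 0 0 -1" --pt "0 0 1 0 0 0 -1" --pt "0 0 0.8 0 0 0 -1" --pt "0 0 0.3 0 0 0 -1" --pt "0 0 0.2 0 0 0 -1" --pt "0 0 0 0 0 0 -1"

```text
time: 23.32
tool_pos: [0.657, -0.0049, 0.0168]
tool_rot: [-0.001, 0.609, 0.793, -0.0]
contact_force: [-0.5, -0.3, -2.6]
gripper_width: 0.337
grasp_force: 60.6
```

```bash
python3 - <<'E'
from h import *
go(656.8,-5.4,14.95); print(manip.state()["contact_force"])
E
```

```text
[-0.05, -0.03, 0.0] z 16.8 jaw 15.0 tilt [-0.07, 0.01] turn z 0.0
[-0.48910478 -0.30074488 -2.55525349]
```

Call:
move_arm --pt "0 0 0.1 0 0 0 -1" --pt "0 0 0.1 0 0 0 -1" --pt "0 0 0 0 0 0 -1" --pt "0 0 0 0 0 0 1" --pt "0 0 0 0 0 0 1" --pt "0 0 0 0 0 0 1" --pt "0 0 0 0 0 0 1" --pt "0 0 0 0 0 0 1" --pt "0 0 -1 0 0 0 1" --pt "0 0 -3 0 0 0 1" --pt "0 0 -4 0 0 0 1" --pt "0 0 -4 0 0 0 1" --pt "0 0 -4 0 0 0 1" --pt "0 0 -4 0 0 0 1" --pt "0 0 -1.5 0 0 0 1" --pt "0 0 0 0 0 0 1" --pt "0 0 0 0 0 0 1"

```text
time: 24.73
tool_pos: [0.6581, -0.005, 0.2325]
tool_rot: [0.001, 0.609, 0.793, 0.001]
contact_force: [-0.4, -0.2, -0.0]
gripper_width: 0.998
grasp_force: 0.0
```

```bash
python3 - <<'E'
from h import *
w=grab("wrist","w9"); q=proj(w,[.657,-.005,.02]); print(q)
c=blob(w,((0,60,0),(20,255,105)),q,60,5); print("grip",rect(w,c,.038))
c=blob(w,"green",q,120,25); print("mat",rect(w,c,.004))
for z in (.004,.02): c=blob(w,((0,0,140),(179,80,255)),q,80,15); print("white/sole",rect(w,c,z))
p=proj(w,[.6,.21,.004]); print(p); c=blob(w,"blue",p,70,9); c is not None and print("pad",rect(w,c,.004))
go(434,-155,0)
x,y=q.astype(int); cv2.imwrite("pics/w9c.png",cv2.resize(w["img"][y-100:y+100,x-120:x+120],None,fx=3,fy=3))
E
```

```text
[318.10868087 201.8571238 ]
grip [658.   -4.5  27.5  81.  -75.8]
mat [656.5  -5.   84.4 139.5 -75. ]
white/sole [657.   -5.6  51.5 111.8 -75. ]
white/sole [656.3  -2.7  49.3 107.1 -75. ]
[318.11425489 -67.36174835]
[-8.75, -25.43, 0.02] z 230.0 jaw 15.0 tilt [-0.05, 0.01] turn z 15.0
```

View pics/w9c.png

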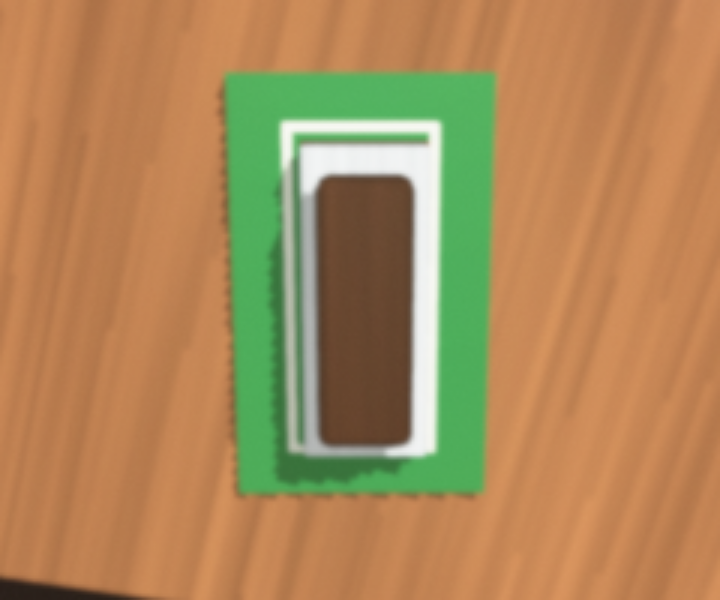

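The view shows the sander flat inside the rectangle, lined up to under 1°. The slight crowding at right and bottom is parallax of its raised top. The glue comes next.

Call:
move_arm --pt "-0.6 -1.8 0 0 0 0 1" --pt "-1.2 -3.5 0 0 0 0 1" --pt "-1.3 -3.8 0 0 0 0 1" --pt "-1.3 -3.8 0 0 0 0 1" --pt "-1.3 -3.8 0 0 0 0 1" --pt "-1.3 -3.8 0 0 0 0 1" --pt "-1.1 -3.2 0 0 0 0 1" --pt "-0.5 -1.7 0 0 0 0 1" --pt "0 0 0 0 0 0 1" --pt "0 0 0 0 0 0 1" --pt "0 0 0 0 0 0 1"

```text
time: 25.7
tool_pos: [0.4343, -0.153, 0.2291]
tool_rot: [-0.001, 0.609, 0.793, 0.0]
contact_force: [1.1, -0.6, 0.4]
gripper_width: 0.995
grasp_force: 0.0
```

```bash
python3 - <<'E'
from h import *
w=grab("wrist","w10"); p=proj(w,[.434,-.155,.06]); print(p)
RED=((0,140,90),(6,255,255)); c=blob(w,RED,p,90); print("red",len(c),c.mean(0),ray(w,c.mean(0),.09)*1000)
c=blob(w,((0,0,130),(179,60,255)),p,90,5); print("white",c.min(0),c.max(0)); P=ray(w,c,.066)*1000; print(cv2.minEnclosingCircle(P.astype(np.float32)),rect(w,c,.066))
g=blob(w,((45,60,20),(90,255,200)),p,90,5); print("green",g.min(0),g.max(0),rect(w,g,.045))
go(434,-152)
x,y=p.astype(int); cv2.imwrite("pics/w10c.png",cv2.resize(w["img"][max(y-100,0):y+100,x-120:x+120],None,fx=3,fy=3)); print(x-120,max(y-100,0))
t=grab("top"); q=proj(t,[.434,-.152,.06]); c=blob(t,RED,q,25); print("top red",c.mean(0),ray(t,c.mean(0),.09)*1000); c=blob(t,((0,0,130),(179,60,255)),q,25,3); print("top white",rect(t,c,.066))
E
```

```text
[319.13987159 214.91033527]
red 55 [320.72727273 216.8       ] [[ 433.97379355 -149.48922921]]
white [292 175] [349 239]
((433.1929016113281, -147.5533905029297), 27.089921951293945) [ 434.8 -149.5   47.7   50.4   59.7]
green [298 176] [343 192] [ 428.7 -131.5   13.4   39.    16.3]
[0.1, -0.03, 0.0] z 229.4 jaw 15.0 tilt [-0.09, 0.08]
199 114Traceback (most recent call last):
  File "<stdin>", line 8, in <module>
AttributeError: 'NoneType' object has no attribute 'mean'
```

View pics/w10c.png

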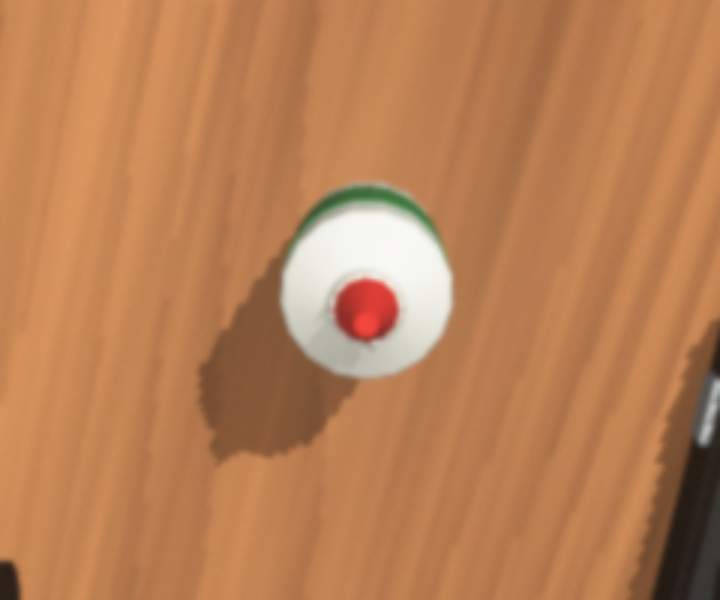

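The wrist view shows the glue upright. Its shoulder circle is centred at full-frame (321,211), with the red nozzle at (321,216).

```bash
python3 - <<'E'
from h import *
w=grab("wrist"); g=ray(w,(321.2,211),.066)[0]*1000; print(g, ray(w,(321,216.5),.08)*1000); go(g[0],g[1])
t=grab("top"); q=proj(t,[.6,.21,.004]); print(q)
c=blob(t,"blue",q,30,9); print("pad",rect(t,c,.004)); c=blob(t,((90,0,140),(140,110,255)),q,25,3); print("ring",rect(t,c,.004))
E
```

```text
[ 435.13177281 -150.14901048] [[ 435.3489212  -151.54379274]]
[0.26, 0.1, 0.0] z 230.0 jaw 15.1 tilt [-0.07, 0.05]
[266.7799203  231.78866136]
pad [599.8 210.6  82.3  82.8  86.5]
ring [600.8 210.7  59.   60.6  -2.6]
```

Call:
move_arm --pt "0.2 0.1 0.5 0 0 0 1" --pt "0 0 2.5 0 0 0 1" --pt "0 0 3.5 0 0 0 1" --pt "0 0 3.5 0 0 0 1" --pt "0 0 3.5 0 0 0 1" --pt "0 0 2.5 0 0 0 1" --pt "0 0 1.5 0 0 0 1" --pt "0 0 0.8 0 0 0 1" --pt "0 0 0 0 0 0 1" --pt "0 0 0 0 0 0 1"

```text
time: 26.73
tool_pos: [0.4352, -0.1513, 0.0479]
tool_rot: [0.0, 0.609, 0.793, 0.0]
contact_force: [-0.3, -0.1, 0.9]
gripper_width: 0.998
grasp_force: 0.0
```

```bash
python3 - <<'E'
from h import *
go(435.2,-150.8); print(manip.state()["contact_force"])
E
```

```text
[0.05, 0.01, -0.0] z 47.9 jaw 15.0 tilt [0.01, -0.0]
[-0.29680149 -0.10148752  0.93967707]
```

Call:
move_arm --pt "0 0 0.3 0 0 0 1" --pt "0 0 0.3 0 0 0 1" --pt "0 0 0.2 0 0 0 1" --pt "0 0 0.2 0 0 0 1" --pt "0 0 0 0 0 0 1" --pt "0 0 0 0 0 0 1"

```text
time: 27.23
tool_pos: [0.4348, -0.1514, 0.0376]
tool_rot: [0.0, 0.609, 0.793, 0.0]
contact_force: [-0.2, -0.1, -0.5]
gripper_width: 1.002
grasp_force: 0.0
```

Call:
move_arm --pt "0 0 0.3 0 0 0 1" --pt "0 0 0 0 0 0 -1" --pt "0 0 0 0 0 0 -1" --pt "0 0 0 0 0 0 -1" --pt "0 0 0 0 0 0 -1" --pt "0 0 0 0 0 0 -1" --pt "0 0 0 0 0 0 -1" --pt "0 0 0 0 0 0 -1"

```text
time: 27.9
tool_pos: [0.4352, -0.1516, 0.035]
tool_rot: [0.0, 0.609, 0.793, 0.0]
contact_force: [-0.3, 0.4, 3.1]
gripper_width: 0.535
grasp_force: 61.8
```

```bash
python3 - <<'E'
from h import *
go(600.6,210.6); s=manip.state(); print(s["tool_pos"],s["contact_force"],s["grasp_force"],s["gripper_width"])
E
```

```text
[30.72, 25.34, -0.0] z 35.0 jaw 15.0 tilt [0.05, -0.03]
[ 0.43516289 -0.15163355  0.03499496] [-0.34855083  0.37026329  3.08888365] 61.792418549302965 0.535418198315161
```

Call:
move_arm --pt "0 0 -1 0 0 0 -1" --pt "0 0 -2.5 0 0 0 -1" --pt "0 0 -2.5 0 0 0 -1" --pt "0 0 -1.5 0 0 0 -1" --pt "1 0.8 0 0 0 0 -1" --pt "2.2 1.8 0 0 0 0 -1" --pt "2.2 1.8 0 0 0 0 -1" --pt "2.2 1.8 0 0 0 0 -1" --pt "2.2 1.8 0 0 0 0 -1" --pt "2.2 1.8 0 0 0 0 -1" --pt "2.2 1.8 0 0 0 0 -1" --pt "2.2 1.8 0 0 0 0 -1" --pt "2.2 1.8 0 0 0 0 -1" --pt "2.2 1.8 0 0 0 0 -1" --pt "2.2 1.8 0 0 0 0 -1" --pt "2.2 1.8 0 0 0 0 -1" --pt "2.2 1.8 0 0 0 0 -1" --pt "2.2 1.8 0 0 0 0 -1" --pt "1.1 1.1 0 0 0 0 -1" --pt "0 0 0 0 0 0 -1"

```text
time: 29.57
tool_pos: [0.6005, 0.2132, 0.1098]
tool_rot: [-0.0, 0.608, 0.794, 0.0]
contact_force: [-0.5, -0.7, -0.3]
gripper_width: 0.538
grasp_force: 61.9
```

Call:
move_arm --pt "0 0 1 0 0 0 -1" --pt "0 0 2 0 0 0 -1" --pt "0 0 1 0 0 0 -1" --pt "0 0 0 0 0 0 -1" --pt "0 0 0 0 0 0 -1"

```text
time: 29.98
tool_pos: [0.5985, 0.2094, 0.0681]
tool_rot: [-0.001, 0.609, 0.793, -0.001]
contact_force: [0.8, -0.2, -0.7]
gripper_width: 0.538
grasp_force: 61.9
```

```bash
python3 - <<'E'
from h import *
w=grab("wrist"); p=proj(w,[.6006,.2106,.004]); print(p)
c=blob(w,"blue",p,200,3); print("pad visible",c.min(0),c.max(0),rect(w,c,.004)); go(600.6,210.6)
P=ray(w,c,.004)*1000; (ex,ey),(d1,d2),_=cv2.fitEllipse(cv2.convexHull(P.astype(np.float32))); print(ex,ey,d1,d2)
E
```

```text
[323.52946868 250.77927194]
pad visible [246 174] [399 289] [597.5 220.4  67.8  88.7  14.5]
[0.05, 0.12, -0.0] z 69.4 jaw 14.9 tilt [-0.05, -0.01]
599.809814453125 210.89337158203125 86.68147277832031 88.4089126586914
```

Call:
move_arm --pt "0.1 0.1 0.8 0 0 0 -1" --pt "0 0 0.8 0 0 0 -1" --pt "0 0 0.6 0 0 0 -1" --pt "0 0 0.4 0 0 0 -1" --pt "0 0 0.2 0 0 0 -1" --pt "0 0 0.1 0 0 0 -1" --pt "0 0 0 0 0 0 -1" --pt "0 0 0 0 0 0 -1"

```text
time: 30.7
tool_pos: [0.6009, 0.2118, 0.0408]
tool_rot: [0.0, 0.609, 0.793, 0.0]
contact_force: [1.2, -0.7, -1.1]
gripper_width: 0.538
grasp_force: 61.9
```

Call:
move_arm --pt "0 0 0.1 0 0 0 -1" --pt "0 0 0.1 0 0 0 -1" --pt "0 0 0 0 0 0 -1"

```text
time: 30.95
tool_pos: [0.6011, 0.2118, 0.0391]
tool_rot: [0.0, 0.609, 0.793, 0.0]
contact_force: [0.4, 0.2, 0.1]
gripper_width: 0.539
grasp_force: 61.9
```

Call:
move_arm --pt "0 0 0 0 0 0 1" --pt "0 0 0 0 0 0 1" --pt "0 0 0 0 0 0 1" --pt "0 0 0 0 0 0 1" --pt "0 0 0 0 0 0 1" --pt "0 0 -0.5 0 0 0 1" --pt "0 0 -1.5 0 0 0 1" --pt "0 0 -2.5 0 0 0 1" --pt "0 0 -3.5 0 0 0 1" --pt "0 0 -3.5 0 0 0 1" --pt "0 0 -3.5 0 0 0 1" --pt "0 0 -3.5 0 0 0 1" --pt "0 0 -1.5 0 0 0 1" --pt "0 0 0 0 0 0 1" --pt "0 0 0 0 0 0 1"

```text
time: 32.2
tool_pos: [0.6011, 0.2118, 0.2401]
tool_rot: [0.001, 0.609, 0.793, 0.001]
contact_force: [-0.7, -0.1, -0.5]
gripper_width: 0.995
grasp_force: 0.0
```

```bash
python3 - <<'E'
from h import *
f=grab("scene"); t=grab("top"); w=grab("wrist","w11")
a=f["img"][120:360,110:510]; b=t["img"][150:360,80:580]
cv2.imwrite("pics/fin.png",np.vstack([cv2.resize(a,(500,300)),cv2.resize(w["img"][60:360,100:600],(500,300))]))
q=proj(t,[.476,-.415,.033])
p=proj(t,[.6569,-.0054,.038]); c=blob(t,((0,60,0),(20,255,90)),p,22,3); print("sander grip top",c is not None and rect(t,c,.038))
print(manip.state()["time"])
E
```

```text
sander grip top [655.9  -5.9  25.8  77.6 -74.5]
32.35
```

View pics/fin.png

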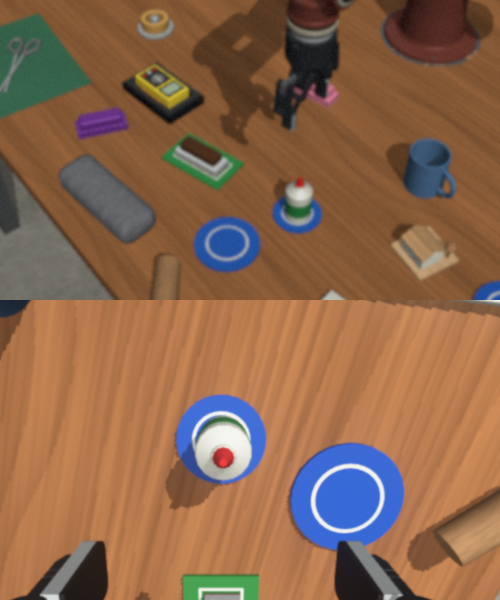

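The final views show the glue standing upright in the small pad's ring, the sander on its mat, the meter home in its case and the roll on the post. The mug and the house model stand where they were.

```bash
python3 -c "
from plant import manip
print(manip.job_done())"
```

```text
the job is handed in; nothing more can be done
None
```

The job is handed in at about 32 s: the meter is home in its case, the roll flat on the stand, the sander in its rectangle and the glue upright in its ring, with the mug and house model left alone.

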